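# Find the groove of a machined rail with a depth probe

### The arm

A 6-joint arm with a two-finger parallel gripper is mounted at the origin on the work surface. World frame = base frame: x ahead of the robot, y to its left, z up, the work surface at z = 0. Lengths are in m, angles in rad, forces in N, time in s.
With the tool pointing down it reaches from about 0.25 to 0.725 m from the base axis. Payload 4 kg.
Tool frame: the origin (TCP) lies on the centre line of the jaws, within the pads' length; the fingertips stand 25 mm ahead of it and the grasp point (between the pads) lies 6 mm ahead of it; y points along the fingers, x is the direction in which the jaws open and shut, and the axes are right-handed (so a half turn about y gives the same grasp; the last joint's range is limited). The gripper opens to 85 mm and grips with 20 to 120 N. Pads are 22 mm wide; open, the fingers measure 114 mm over their backs; the gripper's body (76 mm by 85 mm) begins 54 mm behind the grasp point. The pads swing forward as they close: fully open they stand 13 mm farther back than shut.
Start: joints at [-1.118, 0.241, 0.005, 1.335, 0, 1.571], TCP at [0.219, -0.45, 0.256] pointing down, gripper open.
Joint ranges: [-2.72, 2.72], [-1.05, 1.87], [-1.09, 1.28], [-1.99, 2.15], [-1.42, 1.44], [-3.14, 3.14]. Speed limits (rad/s): [2.79, 2.79, 3.14, 3.14, 3.14, 3.14].

### API

Orientations are given as a unit quaternion [w, x, y, z].
In Python, from plant import robot, imaging, order gives the robot as it stands. The module is installed in compiled form; this text tells all that it offers.
- The arm moves only by the shell command python3 -m jog 'ROWS' [FORCE]. ROWS is JSON, a list of rows, each a list of 3 entries, a list of its own where there are three numbers: the shift along the tool's x, y, z in mm, then the turn about the tool's y in rad, then the finger opening in mm, from 0 to 85.4. In form: [[[x, y, z], turn, jaw], ...]. A call has 1 to 20 rows; each row shifts and turns the pose as measured when the row begins, along the tool's axes as they then stand; what a row does not reach is not made up. A row lasts 1/10 s, in which the tool goes at most 50 mm and 8.59 degrees, less where a joint would pass 70% of its speed; a pose out of reach is approached as far as the arm can. A call with a gripper value outside its range is refused whole. The fingers move at their own pace and stop on an object; FORCE is the grip in N (left out, the last holds). Time passes only in rows, so rows that do not move let the fingers close. It gives the time, the measured TCP pose, the force and the opening at its end, in the units of the state.
- robot.read_state(): the state, without advancing time (a new reading comes with each control period).
- imaging.grab_frame(name): name is "side" or "top" or "wrist"; returns the picture (480x640x3 uint8, red, green, blue); there is no depth.
- imaging.camera_info(name): a dict with "fx", "fy", "cx", "cy" (pixels), "R" (3x3) and "t" (3): a world point X has camera coordinates R X + t. Camera axes: x right, y down, z forward; pixel columns grow to the right and rows downward; lengths in m; the calibration is good to about 2 mm. A picture is of the moment at which its call begins: read the wrist's pose just before it. camera_info takes no time and is no camera call; for the wrist camera it gives the pose at the moment of the call.
- order.hand_in(): hands the job in, once; it reports no verdict.
The state is a dict: "clock": time; "q": joint angles; "qd": joint speeds; "effort": joint torques, N m; "position": TCP position; "eef_rot": TCP orientation; "contact_force": force on the tool from outside, world axes, zero at the start; "torque": the same for the moment, N m; "gripper_width": finger opening in m.
Only numpy, scipy, OpenCV 4.12 (cv2) and the standard library are available. Lean on these libraries where they do the work, as an engineer would, in place of code of your own. Each camera call takes 0.05 s, during which the arm holds its last target.

### The job

Pick up the flat-footed depth probe (the one with the thin, blade-like foot) and stand it on the plain end of the aluminium rail with the thin side of its foot facing along the rail. Drag it along the top face, keeping it on the surface, until it drops into the cross groove; stop there and leave it standing upright, fully down in the groove.

Things in the scene. Friction and masses are not known exactly. Their poses are not given: they have to be found in the camera images.
- probe: Loose probe, upright, 0.1-0.25 kg. Steel foot 18 (x) x 44 (y) x 30 mm high; black grip above, 18 (x) x 30 (y) mm, from 30 to 85 mm above the underside; hold it 60 mm up. Origin: centre of the underside; z up, x the thin way; a half turn looks the same. Two gauges with the same grip but a 44 x 44 mm square or 46 mm round foot stand near, in any order on the robot's side of the rail.
- rail: Aluminium rail fixed to the bench, 220 (x) x 70 (y) x 30 mm high. Origin: centre of its underside; x along it, z up. Top face flat from x = -110 to +39 mm (plain run), cross groove from +39 to +71, flat to +110. Thin dark lines at x = -40 and 0 are only surface marks. Four clamping lugs, up to 13 mm high, stick out 16 mm at the sides.
- plain_end (a point): Where to set the probe down: rail x = -80 mm, y = 0, on the top face, 30 mm above the bench. Axes as the rail's. The drag goes from here along +x, 135 mm to the groove's middle, with the probe's x axis along the rail's x (either way round).
- groove (a point): Middle of the groove's floor: rail x = +55 mm, y = 0, 16 mm above the bench. Axes as the rail's. The groove runs along y, open at both sides, 32 mm wide (along x) and 14 mm deep, its floor dark: the 18 mm foot has 7 mm to spare on either side.
Things that resemble listed ones, but are neither listed nor needed, are in the scene too. Leave any orange, pink or red look-alike of the rail alone.

How it is judged:
On the way, in this order (a step that is already met when the one before it is completed fails the run):
1. the probe stands upright on the top face of the rail at the plain end (its middle before the first dark line) (x of probe in the frame of rail between -0.115 and -0.045 m and y of probe in the frame of rail between -0.035 and 0.035 m and z of probe in the frame of rail between 0.026 and 0.034 m and contact force between probe and rail above 0.1 N and angle between probe's own z axis and vertical below 0.2 rad), for 0.2 s.
2. dragged along: the probe rests on the top face between the two dark lines (x of probe in the frame of rail between -0.035 and -0.005 m and y of probe in the frame of rail between -0.035 and 0.035 m and z of probe in the frame of rail between 0.026 and 0.034 m and contact force between probe and rail above 0.1 N and angle between probe's own z axis and vertical below 0.2 rad).
3. dragged further: the probe rests on the top face between the second dark line and the groove (x of probe in the frame of rail between 0.003 and 0.034 m and y of probe in the frame of rail between -0.035 and 0.035 m and z of probe in the frame of rail between 0.026 and 0.034 m and contact force between probe and rail above 0.1 N and angle between probe's own z axis and vertical below 0.2 rad).
4. the probe's foot has dropped to the floor of the groove (x of probe in the frame of groove between -0.014 and 0.014 m and y of probe in the frame of groove between -0.02 and 0.02 m and z of probe in the frame of groove between -0.004 and 0.004 m), for 0.1 s.
At the end, for the whole second after the job is handed in: The probe stands released and at rest in the groove: underside within 4 mm of the groove's floor, its middle within 14 mm of the groove's middle along the rail and within 20 mm across it, leaning less than 10 degrees (all of step 4 and angle between probe's own z axis and vertical below 0.175 rad and linear speed of probe below 0.02 m/s and contact force between probe and the fingers below 0.1 N); the robot touches nothing.
It also fails if it takes over 45 s, if anything falls off the work surface, if the arm or the gripper's body presses on something with over 40 N, if the wrist force passes 120 N, or if a joint passes its speed limit or range.

## Working session

There is one attempt and no reset: what is moved stays moved. The work goes in short steps, Python scripts to look and compute and a shell command to move; the robot and the scene stay as the last step left them, time stands still between calls to the robot, and variables do not carry over. Pictures are saved under pics/ and viewed, and the job is handed in when it is done.

```bash
mkdir -p pics; cat > h.py <<'E'
import numpy as np,cv2
from plant import robot,imaging,order
def save(n,f):
    im=imaging.grab_frame(n); cv2.imwrite(f'pics/{f}.png',im[:,:,::-1]); return im
def ray(ci,u,v,z):
    R=np.array(ci['R']);t=np.array(ci['t']);C=-R.T@t
    d=R.T@np.array([(u-ci['cx'])/ci['fx'],(v-ci['cy'])/ci['fy'],1])
    return C+d*(z-C[2])/d[2]
def proj(ci,X):
    p=np.array(ci['R'])@np.array(X)+np.array(ci['t']); return np.array([ci['fx']*p[0]/p[2]+ci['cx'],ci['fy']*p[1]/p[2]+ci['cy']])
E
python3 - <<'E'
from h import *
for n in('top','side'):
    save(n,n+'0'); ci=imaging.camera_info(n); R=np.array(ci['R']); print(n,-R.T@np.array(ci['t']),R[2],ci['fx'])
s=robot.read_state(); print(s['clock'],s['position'],s['eef_rot'],s['gripper_width'])
E
```

```text
top [0.23373984 0.19334914 1.01995587] [ 0.21248605  0.01100696 -0.97710211] 470.1708076775737
side [0.35283765 1.14061167 0.85188794] [ 0.07688723 -0.7703727  -0.63294096] 451.7253162550631
0.1 [ 0.21851208 -0.44916145  0.25552806] [ 0.5998148  -0.59912774  0.37555925 -0.37446416] 0.08546517035437241
```

View pics/top0.png

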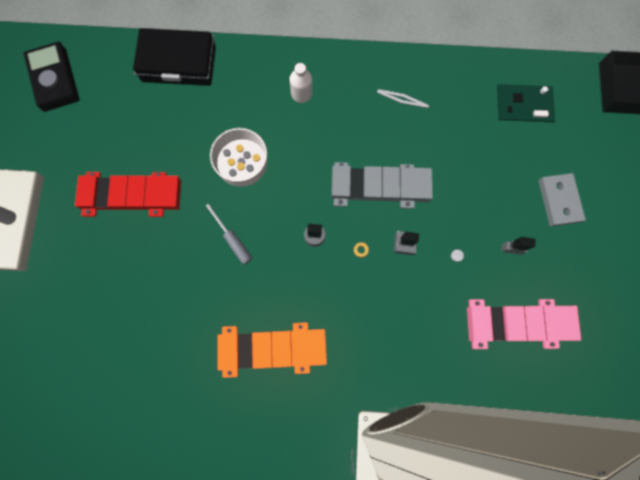

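View pics/side0.png

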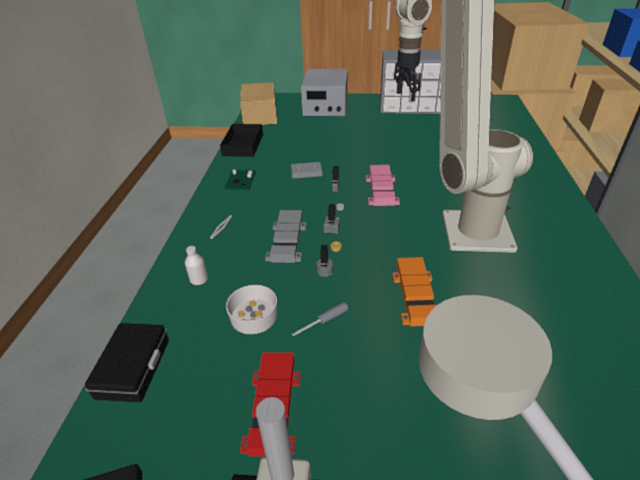

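Top view: the grey rail is centred near (382,184) with its groove at (357,183). Its plain end is at the right. The thin-footed probe is near (517,246), the square gauge at (406,243) and the round one at (314,235). I'll zoom in and measure.

```bash
python3 - <<'E'
import cv2,numpy as np
im=cv2.imread('pics/top0.png')
a=cv2.resize(im[155:215,325:440],None,fx=6.8,fy=6.8,interpolation=cv2.INTER_CUBIC)
b=cv2.resize(im[225:265,480:560],None,fx=5,fy=5,interpolation=cv2.INTER_CUBIC)
s=cv2.imread('pics/side0.png');c=cv2.resize(s[155:200,315:355],None,fx=4.4,fy=4.4,interpolation=cv2.INTER_CUBIC)
o=np.zeros((408+200,782,3),np.uint8);o[:408]=a;o[408:,:400]=b;o[408:408+198,420:420+176]=c
cv2.imwrite('pics/z1.png',o[:600])
E
```

```text
(no output)
```

View pics/z1.png

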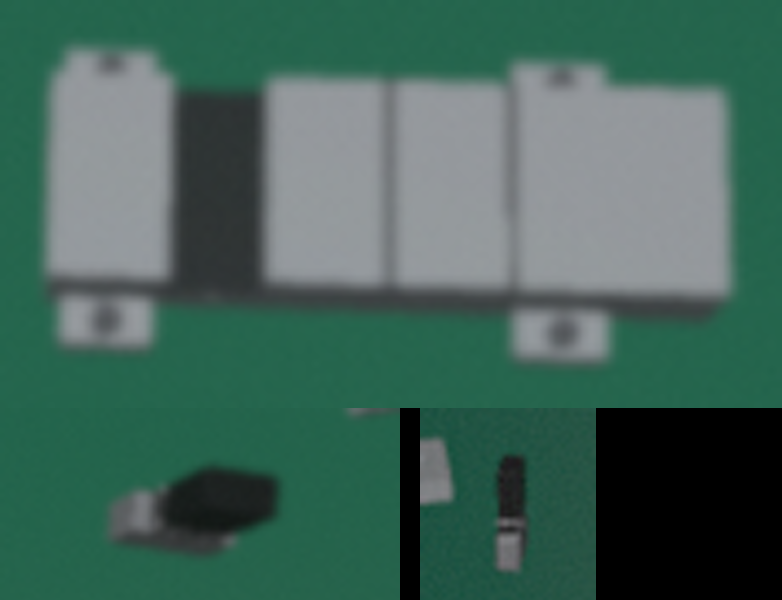

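Zoom (crop is ×6.8 from (325,155)): rail top corners at about (52,72), (727,88), (732,297) and (47,280). The probe's long foot side runs roughly left-right in the image. Next I'll compute world coordinates.

```bash
python3 - <<'E'
from h import *
ci=imaging.camera_info('top')
P=[ray(ci,325+u/6.8,155+v/6.8,.03) for u,v in [(52,72),(47,280),(727,88),(732,297)]]
P=np.array(P);print(P.round(4));c=P.mean(0)
d=(P[0]+P[1]-P[2]-P[3])/2;L=np.hypot(*d[:2]);yaw=np.arctan2(d[1],d[0]);print(c,L,np.degrees(yaw), np.linalg.norm(P[0]-P[1]))
ex=d/L
for u,v in [(173,180),(265,180),(390,185),(513,185)]:
  print('mark',(ray(ci,325+u/6.8-.5*0,155+v/6.8,.03)-c)@ex)
for x in(-.08,.055): print(x,c+ex*x)
for n,q,z in [('footBL',(110,541),0),('footBR',(225,552),0),('footTL',(115,497),.03),('gripTopR',(277,480),.085),('gt',(207,468),.085)]:
  print(n,ray(ci,480+q[0]/5,225+(q[1]-408)/5,z))
ci=imaging.camera_info('side')
# side crop 4.4 from (315,155), offset (420,408)
for n,q,z in [('fbl',(497,569),0),('fbr',(520,571),0),('ftl',(498,519),.03),('ftr',(523,520),.03),('gtl',(501,456),.085),('gtr',(525,456),.085)]:
  print(n,ray(ci,315+(q[0]-420)/4.4,155+(q[1]-408)/4.4,z))
E
```

```text
[[ 0.6126  0.1761  0.03  ]
 [ 0.5415  0.1741  0.03  ]
 [ 0.6201 -0.0448  0.03  ]
 [ 0.5488 -0.0468  0.03  ]]
[0.58072601 0.06467332 0.03      ] 0.22104732321929071 91.92159880328484 0.07111065606781472
mark 0.0703486957835537
mark 0.040434381456569524
mark -0.00020542929934609235
mark -0.04019457876768535
-0.08 [ 0.58340857 -0.01528169  0.03      ]
0.055 [0.57888175 0.11964239 0.03      ]
footBL [ 0.44557259 -0.20755     0.        ]
footBR [ 0.44360863 -0.25805613  0.        ]
footTL [ 0.45875769 -0.19840098  0.03      ]
gripTopR [ 0.45721087 -0.24264167  0.085     ]
gt [ 0.46054871 -0.21437144  0.085     ]
fbl [ 0.46257279 -0.20316308  0.        ]
fbr [ 0.44409107 -0.20104713  0.        ]
ftl [ 0.4632349  -0.22973725  0.03      ]
ftr [ 0.44323281 -0.22906977  0.03      ]
gtl [ 0.46028457 -0.23269803  0.085     ]
gtr [ 0.44156633 -0.23345809  0.085     ]
```

```bash
cat >> h.py <<'E'
from scipy.spatial.transform import Rotation as Ro
def tool():
    s=robot.read_state();q=s['eef_rot'];M=Ro.from_quat([q[1],q[2],q[3],q[0]]).as_matrix()
    return s,M
def delta(target,yaw):
    "shift mm in tool axes to world TCP target; turn about tool y so that tool x has world yaw (deg, mod 180)"
    s,M=tool();p=np.array(s['position'])
    cur=np.degrees(np.arctan2(M[1,0],M[0,0]));dy=(yaw-cur+90)%180-90
    # tool y points down: turning + about y = negative about world z
    print('t',round(s['clock'],2),'pos',p.round(4),'xyaw',cur.round(2),'ydir',M[:,1].round(4),'q6',round(s['q'][5],2),'w',round(s['gripper_width'],4),'F',np.round(s['contact_force'],2))
    print('shift',(M.T@(np.array(target)-p)*1000).round(1),'turn',np.radians(-dy).round(3))
E
python3 - <<'E'
from h import *
delta([.453,-.227,.256],0)
s,M=tool();print(M.round(3))
ci=imaging.camera_info('wrist');R=np.array(ci['R']);print(-R.T@np.array(ci['t'])-np.array(s['position']),R[2],ci['fx'])
E
```

```text
t 0.1 pos [ 0.2185 -0.4492  0.2555] xyaw -64.06 ydir [-8.0e-04  1.6e-03 -1.0e+00] q6 1.57 w 0.0855 F [-0.87  0.62  0.2 ]
shift [-9.72e+01 -3.00e-01  3.08e+02] turn -1.118
[[ 0.437 -0.001  0.899]
 [-0.899  0.002  0.437]
 [-0.002 -1.     0.   ]]
[0.0755442  0.03545745 0.11801844] [-0.29517489 -0.14091163 -0.94499508] 427.2049960558232
```

```bash
python3 -m jog '[[[-14,0,45],0,85],[[-14,0,45],0,85],[[-14,0,45],0,85],[[-14,0,45],0,85],[[-14,0,45],0,85],[[-14,0,45],0,85],[[-13,0,38],0,85],[[0,0,0],-0.14,85],[[0,0,0],-0.14,85],[[0,0,0],-0.14,85],[[0,0,0],-0.14,85],[[0,0,0],-0.14,85],[[0,0,0],-0.14,85],[[0,0,0],-0.14,85],[[0,0,0],-0.14,85],[[0,0,0],0,85]]'
python3 - <<'E'
from h import *
delta([.453,-.227,.256],0)
save('wrist','w0')
E
```

```text
clock: 1.7
position: [0.4596, -0.2165, 0.246]
eef_rot: [0.711, -0.703, -0.011, 0.022]
contact_force: [0.0, 0.3, 0.3]
gripper_width: 0.0848
t 1.7 pos [ 0.4596 -0.2165  0.246 ] xyaw 2.62 ydir [-0.0155  0.01   -0.9998] q6 1.08 w 0.0848 F [0.04 0.3  0.26]
shift [ -7.2 -10.  -10.1] turn 0.046
```

View pics/w0.png

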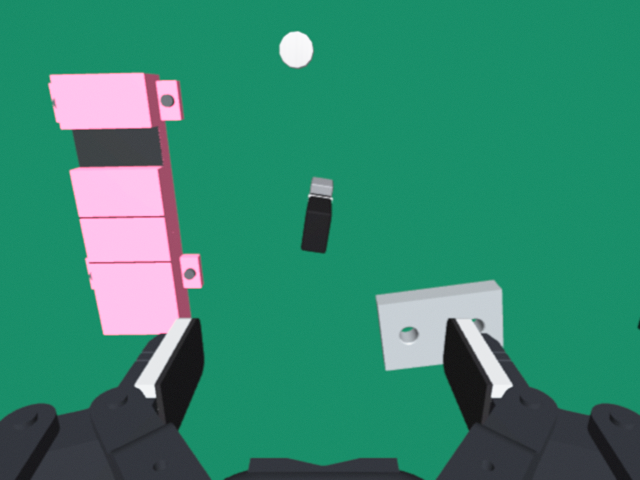

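Wrist view: the thin-footed probe has its grip top at about (308-332, 200-250) and foot end at (322,185). I'll zoom in and measure corners.

```bash
python3 - <<'E'
import cv2
im=cv2.imread('pics/w0.png')
cv2.imwrite('pics/z2.png',cv2.resize(im[170:260,285:350],None,fx=6.5,fy=6.5,interpolation=cv2.INTER_CUBIC))
E
```

```text
(no output)
```

View pics/z2.png

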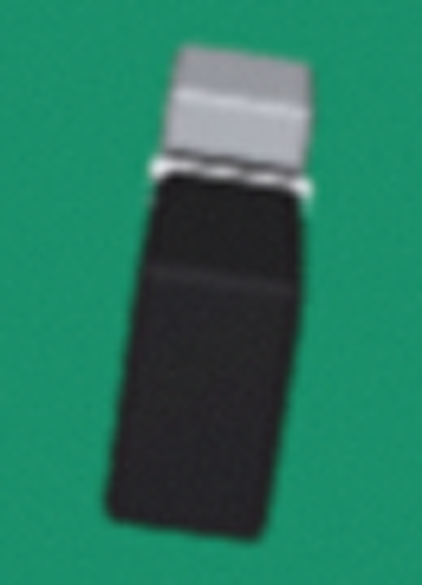

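Crop corners (×6.5 from (285,170)): grip top at (140,268), (300,290), (265,540) and (107,518); foot bottom edge from (182,45) to (310,65); foot top edge from (175,95) to (308,108).

```bash
python3 - <<'E'
from h import *
ci=imaging.camera_info('wrist')
f=lambda u,v,z: ray(ci,285+u/6.5,170+v/6.5,z)
P=np.array([f(*q,.085) for q in[(140,268),(300,290),(265,540),(107,518)]])
print(P.round(4));c=P.mean(0);print('c',c)
d=(P[0]+P[1]-P[2]-P[3])/2; print('long',np.hypot(*d[:2]),'thin',np.linalg.norm((P[1]+P[2]-P[0]-P[3])/2),'long yaw',np.degrees(np.arctan2(d[1],d[0])))
e=d/np.linalg.norm(d);yaw=np.degrees(np.arctan2(e[1],e[0]))-90
print('foot bot',f(182,45,0),f(310,65,0),'foot top',f(175,95,.03),f(308,108,.03))
m=(f(182,45,0)+f(310,65,0))/2-e*.022;print('centre by foot',m,(f(175,95,.03)+f(308,108,.03))/2-e*.022)
delta([c[0],c[1],.20],yaw)
E
```

```text
[[ 0.445  -0.2129  0.085 ]
 [ 0.4619 -0.2145  0.085 ]
 [ 0.4595 -0.2427  0.085 ]
 [ 0.4423 -0.241   0.085 ]]
c [ 0.45217322 -0.22775472  0.085     ]
long 0.02823815349997058 thin 0.017047117225446655 long yaw 84.80019530203452
foot bot [ 0.44596794 -0.20572521  0.        ] [ 0.46307048 -0.20763263  0.        ] foot top [ 0.44625852 -0.2061045   0.03      ] [ 0.46261514 -0.20697434  0.03      ]
centre by foot [ 0.45252537 -0.22858839  0.        ] [ 0.45244299 -0.22844888  0.03      ]
t 1.75 pos [ 0.4596 -0.2165  0.2459] xyaw 2.48 ydir [-0.0156  0.01   -0.9998] q6 1.09 w 0.0851 F [-0.15 -0.76  0.1 ]
shift [ -7.2  45.9 -11.4] turn 0.134
```

```bash
python3 -m jog '[[[-7,20,-11],0.134,60],[[0,40,0],0,60],[[0,30,0],0,60],[[0,0,0],0,60]]'
python3 - <<'E'
from h import *
delta([.4523,-.2283,.066],-5.3)
E
```

```text
clock: 2.15
position: [0.4524, -0.2278, 0.1545]
eef_rot: [0.709, -0.703, 0.043, -0.034]
contact_force: [-1.2, -0.6, -1.1]
gripper_width: 0.06
t 2.15 pos [ 0.4524 -0.2278  0.1545] xyaw -6.22 ydir [-0.0123  0.0084 -0.9999] q6 1.21 w 0.06 F [-1.16 -0.56 -1.13]
shift [ 1.1 88.4 -1.2] turn -0.016
```

```bash
python3 -m jog '[[[1,30,-1],-0.016,60],[[0,30,0],0,60],[[0,26,0],0,60],[[0,2,0],0,60]]'
python3 - <<'E'
from h import *
delta([.4523,-.2283,.066],-5.3)
E
```

```text
clock: 2.55
position: [0.4558, -0.2299, 0.0692]
eef_rot: [0.708, -0.704, 0.037, -0.033]
contact_force: [-0.1, 1.0, 0.1]
gripper_width: 0.0599
t 2.55 pos [ 0.4558 -0.2299  0.0692] xyaw -5.71 ydir [-0.0059  0.0052 -1.    ] q6 1.2 w 0.0599 F [-0.08  1.05  0.1 ]
shift [-3.6  3.3  1.2] turn -0.007
```

```bash
python3 -m jog '[[[-4,3,1],0,50],[[0,0,0],0,40]]' 40
python3 - <<'E'
from h import *
delta([.4523,-.2283,.066],-5.3)
E
python3 -m jog '[[[0,0,0],0,10],[[0,0,0],0,10],[[0,0,0],0,10],[[0,0,0],0,10],[[0,0,0],0,10]]' 40
python3 - <<'E'
from h import *
delta([.4523,-.2283,.15],-5.3)
E
```

```text
clock: 2.75
position: [0.4532, -0.2291, 0.0686]
eef_rot: [0.708, -0.705, 0.037, -0.034]
contact_force: [0.7, -0.0, -0.1]
gripper_width: 0.0401
t 2.75 pos [ 0.4532 -0.2291  0.0686] xyaw -5.8 ydir [-0.0036  0.0041 -1.    ] q6 1.2 w 0.0401 F [ 0.72 -0.03 -0.11]
shift [-1.   2.7  0.6] turn -0.009
clock: 3.25
position: [0.4556, -0.2303, 0.0729]
eef_rot: [0.707, -0.706, 0.035, -0.037]
contact_force: [-0.1, -0.0, -2.2]
gripper_width: 0.0179
t 3.25 pos [ 0.4556 -0.2303  0.0729] xyaw -5.85 ydir [ 2.8e-03  8.0e-04 -1.0e+00] q6 1.2 w 0.0179 F [-0.08 -0.04 -2.17]
shift [ -3.3 -77.1   1.7] turn -0.01
```

```bash
python3 - <<'E'
from h import *
w=save('wrist','w1');delta([.4523,-.2283,.15],-5.3)
s=save('side','s1')
o=np.zeros((600,800,3),np.uint8);a=cv2.resize(w,(480,360));o[:360,:480]=a
c=cv2.resize(s[130:210,290:380],None,fx=3.5,fy=3.5,interpolation=cv2.INTER_CUBIC);o[:280,480:480+315]=c
cv2.imwrite('pics/z3.png',o[:360,:,::-1])
E
```

```text
t 3.3 pos [ 0.4556 -0.2302  0.0728] xyaw -5.85 ydir [ 2.8e-03  8.0e-04 -1.0e+00] q6 1.2 w 0.0175 F [ 0.51 -0.2  -1.74]
shift [ -3.3 -77.2   1.7] turn -0.01
```

View pics/z3.png

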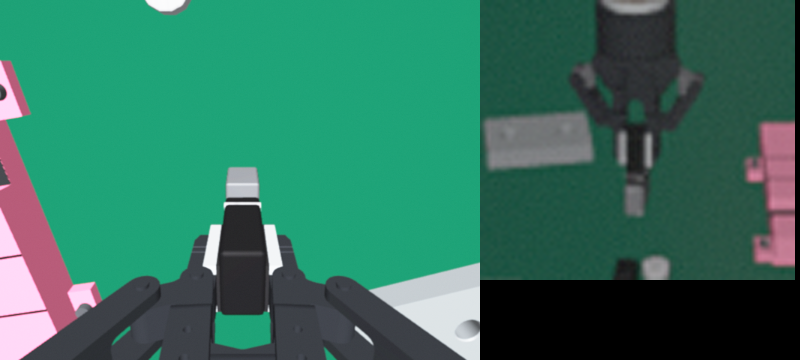

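Grip is centred on the black handle and the probe is upright. Now I'll lift it and carry it to above the plain end.

```bash
python3 -m jog '[[[0,-20,0],0,10],[[0,-35,0],0,10],[[0,-35,0],0,10],[[0,0,0],0,10]]' 60
python3 - <<'E'
from h import *
delta([.5834,-.0153,.16],91.9)
E
```

```text
clock: 3.75
position: [0.4535, -0.2294, 0.1632]
eef_rot: [0.708, -0.705, 0.037, -0.035]
contact_force: [1.4, -0.7, -2.0]
gripper_width: 0.0173
t 3.75 pos [ 0.4535 -0.2294  0.1632] xyaw -5.85 ydir [-0.0036  0.0041 -1.    ] q6 1.2 w 0.0173 F [ 1.41 -0.69 -2.03]
shift [107.4   3.6 226.2] turn 1.436
```

```bash
python3 -m jog '[[[15,1,32],0,10],[[15,1,32],0,10],[[15,1,32],0,10],[[15,1,32],0,10],[[15,1,32],0,10],[[15,1,32],0,10],[[14,1,30],0,10],[[0,0,0],-0.14,10],[[0,0,0],-0.14,10],[[0,0,0],-0.14,10],[[0,0,0],-0.14,10],[[0,0,0],-0.14,10],[[0,0,0],-0.14,10],[[0,0,0],-0.14,10],[[0,0,0],-0.14,10],[[0,0,0],-0.14,10],[[0,0,0],-0.14,10],[[0,0,0],-0.14,10],[[0,0,0],-0.14,10]]'
python3 - <<'E'
from h import *
delta([.5834,-.0153,.16],91.9)
save('wrist','w2')
s=save('side','s2')
cv2.imwrite('pics/z4.png',cv2.resize(s[150:290,230:370],None,fx=4,fy=4,interpolation=cv2.INTER_CUBIC)[:,:,::-1])
E
```

```text
clock: 5.65
position: [0.5736, -0.0096, 0.1297]
eef_rot: [0.492, -0.47, -0.51, 0.526]
contact_force: [0.6, 0.8, -2.0]
gripper_width: 0.0171
t 5.65 pos [ 0.5736 -0.0096  0.1297] xyaw 94.3 ydir [-0.0384  0.0044 -0.9993] q6 -0.09 w 0.0171 F [ 0.56  0.78 -2.03]
shift [ -6.2 -30.7  -8.2] turn 0.042
```

View pics/w2.png

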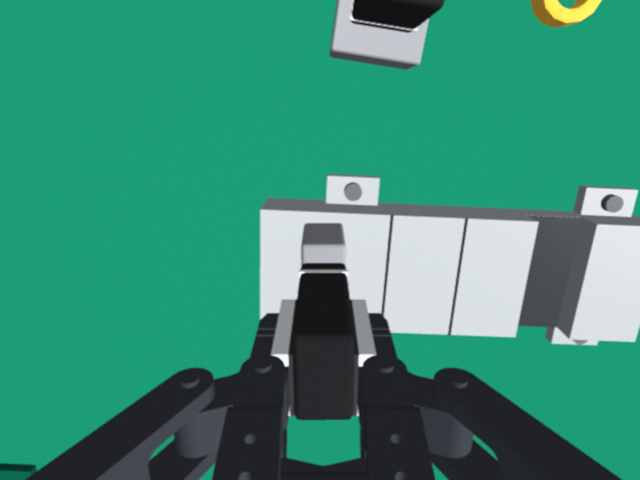

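View pics/z4.png

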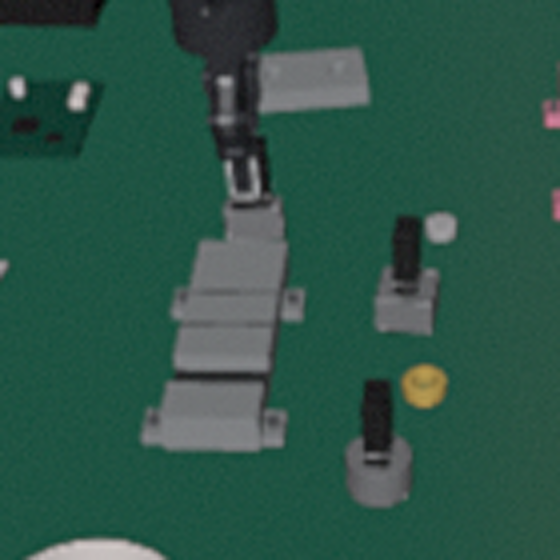

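Wrist view: foot is over the plain end (foot end at about (323,240), first mark at (387,270)), well aligned. Next: correct position and descend gently until contact.

```bash
python3 -m jog '[[[-6,0,-8],0.042,10],[[0,10,0],0,10],[[0,8,0],0,10],[[0,0,0],0,10]]'
python3 - <<'E'
from h import *
delta([.5834,-.0153,.105],91.9)
E
```

```text
clock: 6.15
position: [0.5792, -0.0146, 0.1069]
eef_rot: [0.508, -0.483, -0.495, 0.514]
contact_force: [-1.2, -0.1, -2.0]
gripper_width: 0.0174
t 6.15 pos [ 0.5792 -0.0146  0.1069] xyaw 91.0 ydir [-0.0436  0.0049 -0.999 ] q6 -0.04 w 0.0174 F [-1.25 -0.15 -2.04]
shift [-0.7  1.7 -4.3] turn -0.016
```

```bash
python3 -m jog '[[[0,2,-6],-0.016,10],[[0,2,-1],0,10],[[0,2,0],0,10]]'
python3 - <<'E'
from h import *
delta([.5834,-.0153,.098],91.9)
E
```

```text
clock: 6.45
position: [0.5857, -0.0141, 0.1013]
eef_rot: [0.504, -0.479, -0.499, 0.518]
contact_force: [-7.1, -0.6, 18.5]
gripper_width: 0.0177
t 6.45 pos [ 0.5857 -0.0141  0.1013] xyaw 91.98 ydir [-0.0444  0.0048 -0.999 ] q6 -0.06 w 0.0177 F [-7.09 -0.6  18.48]
shift [-1.1  3.4  2.2] turn 0.001
```

```bash
python3 -m jog '[[[0,0,0],0,10],[[0,0,0],0,10],[[0,0,0],0,10]]'
python3 - <<'E'
from h import *
delta([.579,.12,.1],91.9)
save('wrist','w3')
s=save('side','s3')
cv2.imwrite('pics/z5.png',cv2.resize(s[150:290,230:370],None,fx=4,fy=4,interpolation=cv2.INTER_CUBIC)[:,:,::-1])
E
```

```text
clock: 6.75
position: [0.5866, -0.0139, 0.1025]
eef_rot: [0.503, -0.479, -0.499, 0.518]
contact_force: [-0.6, -1.0, -2.1]
gripper_width: 0.0174
t 6.75 pos [ 0.5866 -0.0139  0.1025] xyaw 91.99 ydir [-0.0419  0.0048 -0.9991] q6 -0.06 w 0.0174 F [-0.65 -1.04 -2.15]
shift [134.1   3.5   2.8] turn 0.002
```

View pics/w3.png

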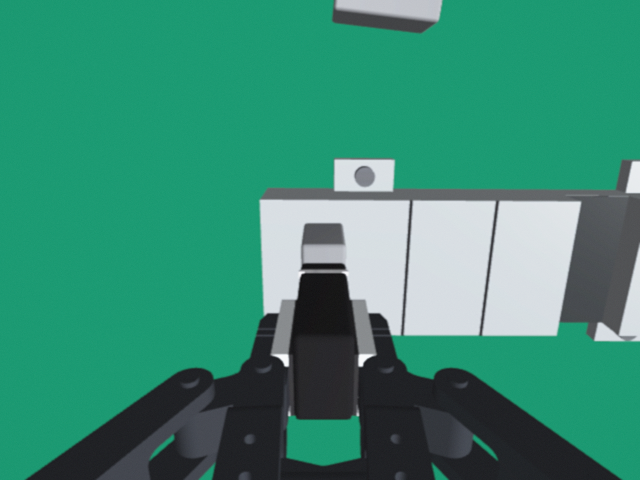

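View pics/z5.png

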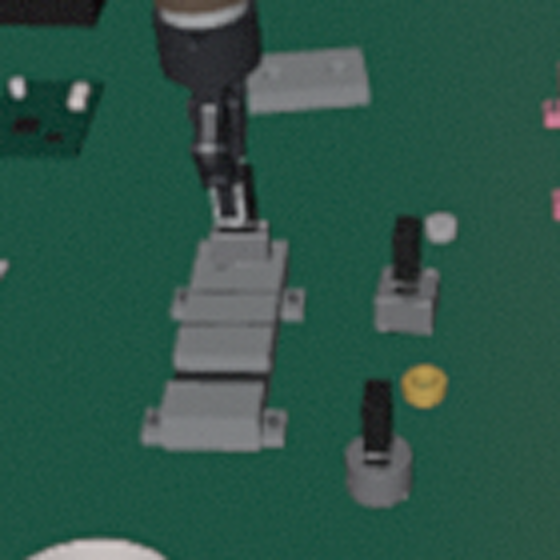

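The probe is over the plain end, but idle rows drift up about 1 mm per row and it has come just off the surface (Fz equals its weight). I'll press lightly to hold contact.

```bash
python3 -m jog '[[[0,2,0],0,10],[[0,1.5,0],0,10],[[0,1.5,0],0,10]]'; python3 -m jog '[[[0,1.5,0],0,10]]'; python3 -m jog '[[[0,1.5,0],0,10]]'
```

```text
clock: 7.15
position: [0.5866, -0.0139, 0.1014]
eef_rot: [0.502, -0.48, -0.5, 0.517]
contact_force: [-3.6, 0.6, 6.9]
gripper_width: 0.0173
clock: 7.25
position: [0.5865, -0.0139, 0.1014]
eef_rot: [0.502, -0.48, -0.5, 0.517]
contact_force: [-3.1, 0.6, 6.4]
gripper_width: 0.0174
clock: 7.35
position: [0.5864, -0.0139, 0.1014]
eef_rot: [0.502, -0.48, -0.5, 0.517]
contact_force: [-3.1, -1.7, 7.0]
gripper_width: 0.0174
```

Contact is steady at about 7 N, so I'll start dragging.

```bash
python3 -m jog '[[[6,1.5,0],0,10],[[8,1.5,0],0,10],[[8,1.5,0],0,10]]'; python3 -m jog '[[[8,1.5,0],0,10]]'
python3 - <<'E'
from h import *
delta([.579,.12,.1],91.9)
E
```

```text
clock: 7.65
position: [0.5882, 0.0042, 0.1012]
eef_rot: [0.499, -0.486, -0.499, 0.516]
contact_force: [-0.7, -4.1, 6.5]
gripper_width: 0.0174
clock: 7.75
position: [0.589, 0.0112, 0.1012]
eef_rot: [0.498, -0.488, -0.499, 0.515]
contact_force: [-1.1, -4.4, 6.4]
gripper_width: 0.0173
t 7.75 pos [0.589  0.0112 0.1012] xyaw 91.67 ydir [-0.0266 -0.0069 -0.9996] q6 -0.01 w 0.0173 F [-1.09 -4.44  6.41]
shift [109.1   0.7   6.8] turn -0.004
```

```bash
python3 -m jog '[[[8,1.5,1],0,10],[[8,1.5,1],0,10],[[8,1.5,1],0,10],[[8,1.5,1],0,10]]'; python3 - <<'E'
from h import *
delta([.579,.12,.1],91.9)
save('wrist','w4')
E
```

```text
clock: 8.15
position: [0.5892, 0.0397, 0.101]
eef_rot: [0.492, -0.495, -0.499, 0.514]
contact_force: [-0.2, -4.7, 6.0]
gripper_width: 0.0172
t 8.15 pos [0.5892 0.0397 0.101 ] xyaw 91.42 ydir [-0.0119 -0.0179 -0.9998] q6 0.05 w 0.0172 F [-0.18 -4.75  5.98]
shift [80.6 -0.3  8.3] turn -0.008
```

View pics/w4.png

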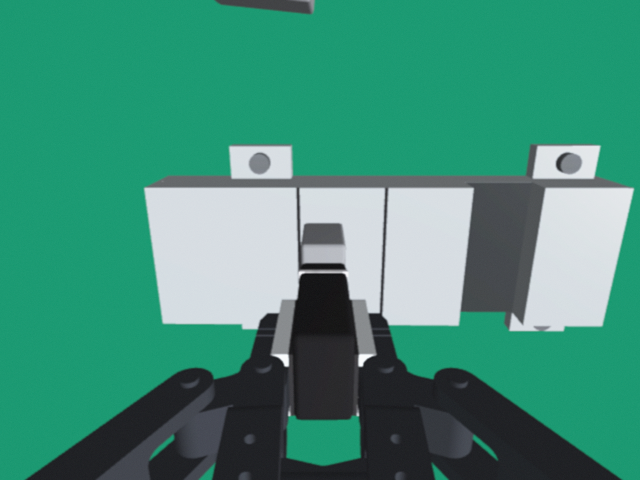

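Foot is past the first line at column 299, between the two lines, with force steady. I'll continue, trimming sideways.

```bash
python3 -m jog '[[[8,1.5,2],0,10],[[8,1.5,2],0,10],[[8,1.5,2],0,10]]'; python3 -m jog '[[[8,1.5,2],0,10],[[8,1.5,2],0,10],[[8,1.5,2],0,10]]'; python3 - <<'E'
from h import *
delta([.579,.12,.1],91.9)
save('wrist','w5')
E
```

```text
clock: 8.5
position: [0.5872, 0.0623, 0.101]
eef_rot: [0.488, -0.501, -0.5, 0.511]
contact_force: [-0.0, -3.9, 6.4]
gripper_width: 0.0175
clock: 8.8
position: [0.5856, 0.0841, 0.1012]
eef_rot: [0.483, -0.506, -0.501, 0.509]
contact_force: [0.5, -4.4, 7.5]
gripper_width: 0.0174
t 8.8 pos [0.5856 0.0841 0.1012] xyaw 91.15 ydir [ 0.0147 -0.0314 -0.9994] q6 0.14 w 0.0174 F [ 0.51 -4.4   7.49]
shift [36.  -0.   5.9] turn -0.013
```

View pics/w5.png

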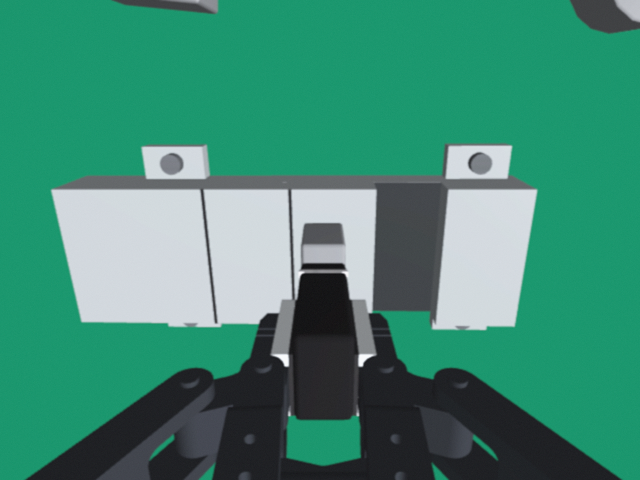

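Foot is between the second line (column 291) and the groove (375-440), still in contact. Continuing to the groove.

```bash
python3 -m jog '[[[8,1.5,3],0,10],[[8,1.5,3],0,10],[[8,1.5,2],0,10]]'; python3 -m jog '[[[8,1.5,2],0,10]]';  python3 - <<'E'
from h import *
delta([.579,.12,.086],91.9)
save('wrist','w6')
E
```

```text
clock: 9.15
position: [0.5824, 0.1071, 0.1012]
eef_rot: [-0.479, 0.512, 0.503, -0.507]
contact_force: [0.6, -4.4, 5.7]
gripper_width: 0.0171
clock: 9.25
position: [0.5816, 0.1146, 0.1009]
eef_rot: [-0.477, 0.513, 0.503, -0.506]
contact_force: [0.3, -2.7, 5.5]
gripper_width: 0.017
t 9.25 pos [0.5816 0.1146 0.1009] xyaw 91.01 ydir [ 0.033  -0.0386 -0.9987] q6 0.2 w 0.017 F [ 0.32 -2.74  5.46]
shift [ 6.  14.6  3. ] turn -0.016
```

View pics/w6.png

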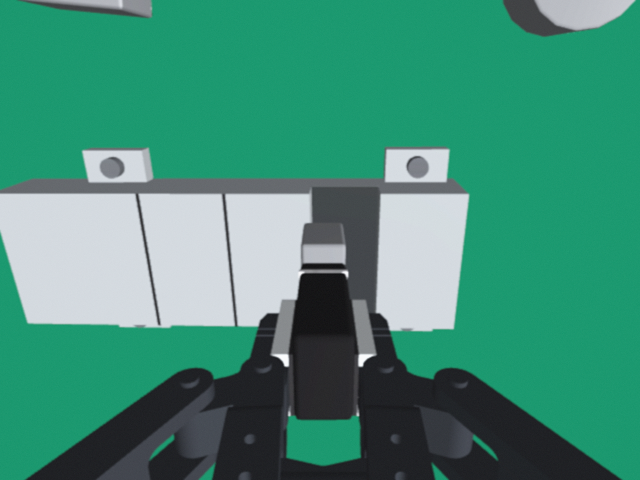

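Foot spans columns 302-345 and the groove 311-379, so the trailing edge needs about 5-8 mm more.

```bash
python3 -m jog '[[[9,1.5,1],0,10]]';python3 -m jog '[[[1,3,1],0,10]]';  python3 - <<'E'
from h import *
delta([.579,.123,.086],91.9)
save('wrist','w7')
E
```

```text
clock: 9.4
position: [0.5805, 0.1254, 0.0993]
eef_rot: [-0.478, 0.513, 0.504, -0.505]
contact_force: [0.3, 0.0, -1.3]
gripper_width: 0.0172
clock: 9.5
position: [0.5794, 0.1279, 0.0958]
eef_rot: [-0.478, 0.512, 0.504, -0.505]
contact_force: [0.4, 0.0, -2.0]
gripper_width: 0.0172
t 9.5 pos [0.5794 0.1279 0.0958] xyaw 91.12 ydir [ 0.0337 -0.0346 -0.9988] q6 0.22 w 0.0172 F [ 0.37  0.04 -2.  ]
shift [-4.5 10.   0.8] turn -0.014
```

View pics/w7.png

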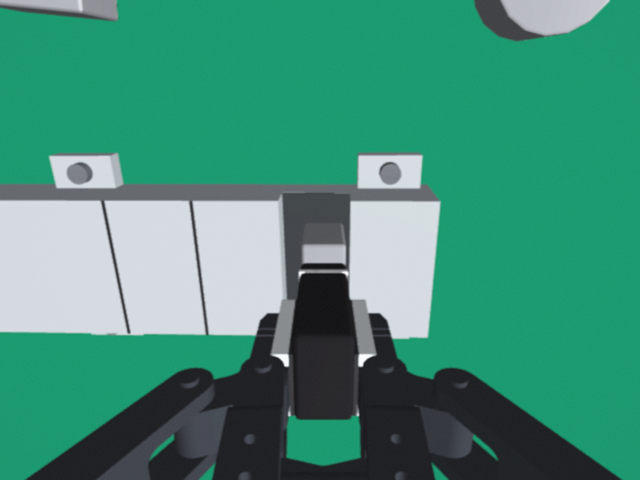

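The foot is inside the groove (columns 302-345 within 282-350), free and about 5 mm past centre. I'll back up while lowering.

```bash
python3 -m jog '[[[-5,3,0],0,10],[[0,4,0],0,10]]';python3 -m jog '[[[0,3,0],0,10]]';  python3 - <<'E'
from h import *
delta([.579,.123,.087],91.9)
E
```

```text
clock: 9.75
position: [0.5786, 0.1219, 0.0872]
eef_rot: [-0.478, 0.511, 0.504, -0.507]
contact_force: [-1.6, -0.9, 18.9]
gripper_width: 0.0173
clock: 9.85
position: [0.58, 0.1216, 0.0867]
eef_rot: [-0.477, 0.512, 0.504, -0.505]
contact_force: [-6.6, -0.4, 27.3]
gripper_width: 0.017
t 9.85 pos [0.58   0.1216 0.0867] xyaw 91.13 ydir [ 0.0344 -0.0356 -0.9988] q6 0.21 w 0.017 F [-6.6  -0.36 27.33]
shift [ 1.4 -0.4  0.9] turn -0.013
```

On the floor: 14.3 mm lower, with force rising. I'll relax the press and then release.

```bash
python3 -m jog '[[[0,0.5,0],0,10]]'; python3 -m jog '[[[0,1.2,0],0,25],[[0,1,0],0,40],[[0,0,0],0,50],[[0,0,0],0,50]]';  python3 - <<'E'
from h import *
delta([.579,.123,.16],91.9)
save('wrist','w8')
E
```

```text
clock: 9.95
position: [0.5803, 0.1213, 0.087]
eef_rot: [-0.477, 0.513, 0.505, -0.505]
contact_force: [0.2, -0.9, -1.9]
gripper_width: 0.0172
clock: 10.35
position: [0.5805, 0.1201, 0.0837]
eef_rot: [-0.478, 0.513, 0.504, -0.505]
contact_force: [-0.2, -1.1, 1.3]
gripper_width: 0.0499
t 10.35 pos [0.5805 0.1201 0.0837] xyaw 91.0 ydir [ 0.035  -0.0353 -0.9988] q6 0.21 w 0.0499 F [-0.15 -1.1   1.31]
shift [  0.2 -76.3  -1.1] turn -0.016
```

View pics/w8.png

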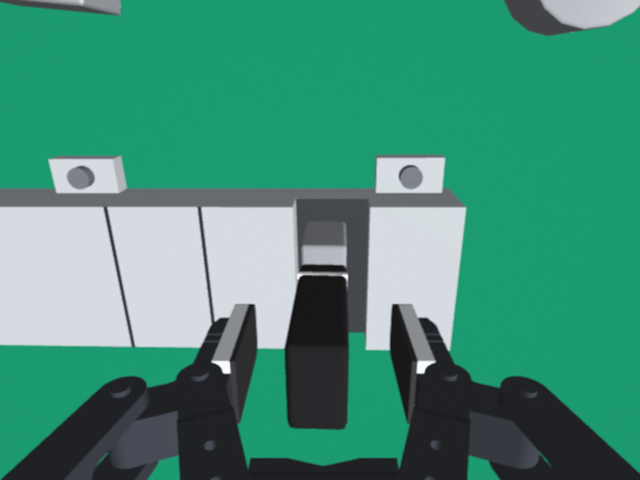

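Released: the probe stands in the groove between the open pads. Retreating straight up.

```bash
python3 -m jog '[[[0,-10,0],0,55],[[0,-20,0],0,60],[[0,-30,0],0,60],[[0,-35,0],0,60],[[0,-30,0],0,60],[[0,0,-40],0,60],[[0,0,-20],0,60]]';  python3 - <<'E'
from h import *
delta([.579,.123,.16],91.9)
w=save('wrist','w9'); s=save('side','s9'); t=save('top','t9')
o=np.zeros((600,800,3),np.uint8)
o[:360,:480]=cv2.resize(w,(480,360))
o[:320,480:800]=cv2.resize(s[200:280,255:335],(320,320),interpolation=cv2.INTER_CUBIC)
o[360:600,:480]=cv2.resize(t[150:210,325:445],(480,240),interpolation=cv2.INTER_CUBIC)
cv2.imwrite('pics/z9.png',o[:,:,::-1])
E
```

```text
clock: 11.1
position: [0.6337, 0.1262, 0.2191]
eef_rot: [-0.478, 0.512, 0.504, -0.506]
contact_force: [0.3, 0.2, -0.7]
gripper_width: 0.0602
t 11.1 pos [0.6337 0.1262 0.2191] xyaw 91.11 ydir [ 0.0324 -0.0357 -0.9988] q6 0.19 w 0.0602 F [ 0.26  0.18 -0.69]
shift [ 0.  57.4 56.6] turn -0.014
```

View pics/z9.png

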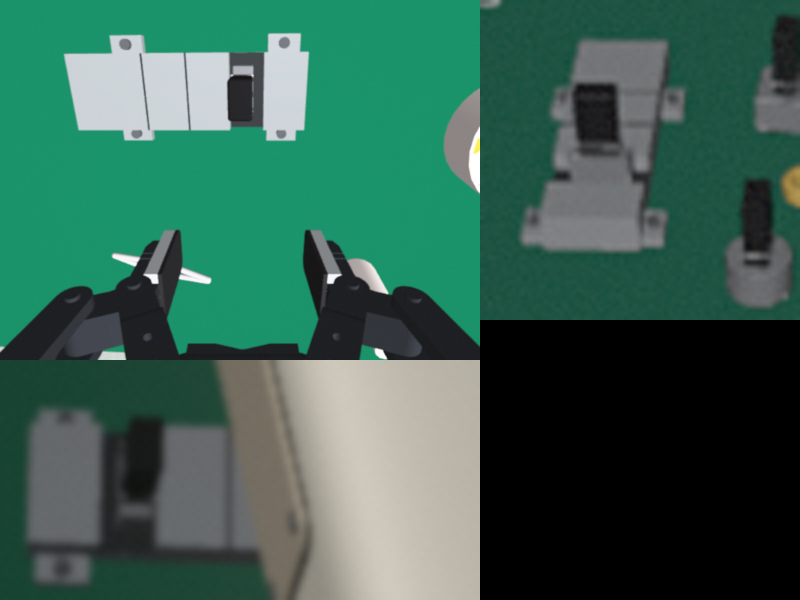

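View pics/w9.png

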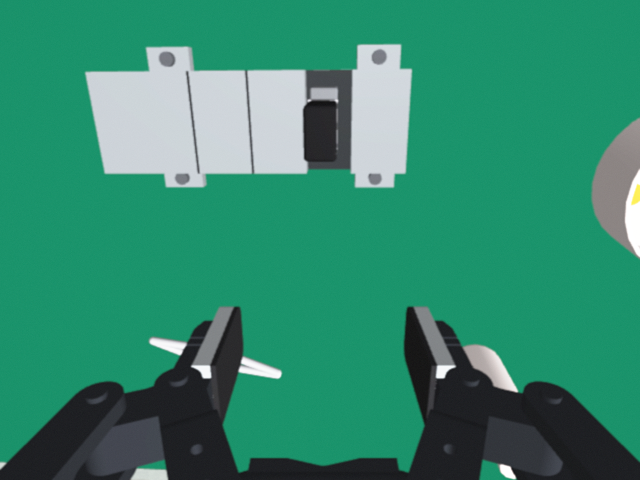

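The probe stands free in the groove, with its grip top around (320,131) and its foot at (312-338, 88-100). A quick numeric check of lean and depth follows.

```bash
python3 - <<'E'
from h import *
im=cv2.imread('pics/w9.png')
cv2.imwrite('pics/z10.png',cv2.resize(im[60:180,290:360],None,fx=5,fy=5,interpolation=cv2.INTER_CUBIC))
im=cv2.imread('pics/s9.png')
cv2.imwrite('pics/z11.png',cv2.resize(im[210:270,260:310],None,fx=10,fy=10,interpolation=cv2.INTER_CUBIC))
E
```

```text
(no output)
```

View pics/z10.png

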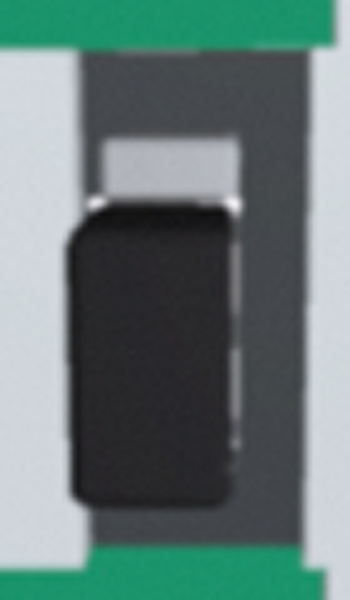

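View pics/z11.png

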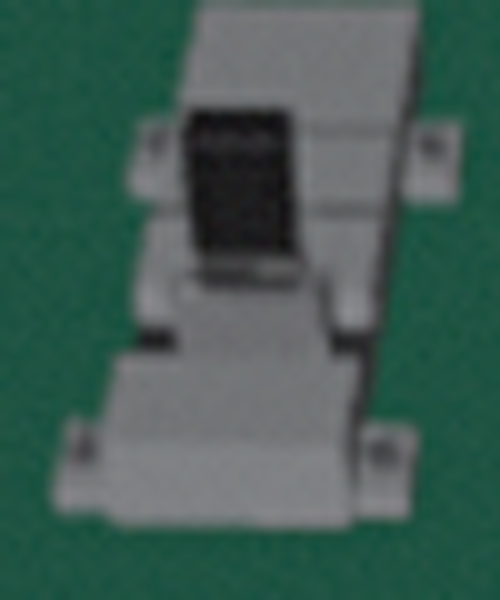

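```bash
python3 - <<'E'
from h import *
ci=imaging.camera_info('wrist');f=lambda u,v,z: ray(ci,290+u/5,60+v/5,z)
c=np.array([.5807,.0647]);a=np.radians(91.9);ex=np.array([np.cos(a),np.sin(a)]);ey=np.array([-ex[1],ex[0]])
r=lambda p:(np.round([(p[:2]-c)@ex*1e3,(p[:2]-c)@ey*1e3],1))
for n,q in dict(gripL=(68,400,.101),gripR=(233,400,.101),gripFar=(150,507,.101),footTL=(103,165,.046),footTR=(240,165,.046),footEnd=(170,137,.046),grooveL=(87,400,.03),grooveR=(303,400,.03)).items(): print(n,r(f(*q)))
ci=imaging.camera_info('side')
P=lambda x,y,z: ((proj(ci,[*(c+ex*x+ey*y),z])-[260,210])*10).round()
for y in(-.015,.015): print('side grip top pred x=.062',P(.059,y,.101),'base',P(.059,y,.046))
E
```

```text
gripL [44.3  0.5]
gripR [62.1  0.3]
gripFar [ 53.  -11.2]
footTL [45.1 22.1]
footTR [62.7 21.8]
footEnd [53.8 25.3]
grooveL [ 41.1 -10. ]
grooveR [ 71.3 -10.3]
side grip top pred x=.062 [174. 123.] base [191. 276.]
side grip top pred x=.062 [279. 124.] base [294. 278.]
```

```bash
python3 -m jog '[[[0,0,0],0,60],[[0,0,0],0,60]]'; python3 -c "
from h import *
print(order.hand_in())"
```

```text
clock: 11.45
position: [0.6302, 0.1259, 0.2169]
eef_rot: [-0.479, 0.511, 0.502, -0.508]
contact_force: [-0.2, -0.2, 0.7]
gripper_width: 0.0601
the job is handed in; nothing more can be done
None
```

The flat-footed probe is standing upright and released in the cross groove. I handed the job in at about 11.5 s; no verdict is reported.

**What I did:** I picked up the probe and turned it so its thin side faced along the rail. I pressed it onto the plain end for several tenths of a second, then dragged it along the top face at about 6–7 N measured force. It dropped into the groove, and I seated it on the floor, released it and backed the arm away.

**Last checks:**
- **Depth:** the tool came down 14.3 mm from the top face, against a 14 mm groove. Assuming the probe's top at its seated height, the grip measured 17.8 mm wide against a true 18 mm.
- **Position:** the probe's middle is at rail x ≈ 53–54 mm (the groove's middle is 55 mm) and about 3–4 mm off centre across the rail.
- **Lean:** about 1° or less along the rail. I did not measure the lean across the rail, but the probe looks upright in the side view.
- **Clear of the arm:** the gripper is clear of everything and the force reading is close to zero.

**What did not go cleanly:**
- I gripped about 67 mm up the probe, not the 60 mm you asked for, because the tool drifts up when idle.
- That drift briefly lifted the probe off the rail after its first touch, so I set it back down before dragging.
- The tool leaned 2–3° during the drag.
- It overshot the groove's middle by about 5 mm and I moved it back while lowering.
- The final side view was off my prediction by about 1 pixel, which is within calibration error.

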